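# Demagnetise a batch of ground punches

### The arm

A 6-joint arm with a two-finger parallel gripper is mounted at the origin on a cart in front of the work surface, level with it; the furniture and walls round the work are solid. World frame = base frame: x ahead of the robot, y to its left, z up, the work surface at z = 0. Lengths are in m, angles in rad, forces in N, time in s.
With the tool pointing down it reaches from about 0.35 to 0.975 m from the base axis. Payload 4.9 kg.
Tool frame: the origin (TCP) lies at the very end of the fingers, on their centre line; the grasp point (between the pads) lies 19 mm behind it; z points along the fingers, y is the line along which they close (so a half turn about z gives the same grasp; the last joint's range is limited). The gripper opens to 85 mm and grips with 20 to 120 N. Pads are 22 mm wide; open, the fingers measure 114 mm over their backs; the gripper's body (76 mm by 85 mm) begins 54 mm behind the grasp point. The pads swing forward as they close: fully open they stand 13 mm farther back than shut.
Start: joints at [-0.119, 0.053, 1.613, -0, 1.476, -0.119], TCP at [0.625, 0, 0.231] pointing down, gripper open.
Joint ranges: [-3.01, 3.01], [-1.01, 2.22], [0.06, 2.58], [-1.02, 4.17], [0.09, 2.62], [-3.14, 3.14]. Speed limits (rad/s): [2.57, 2.57, 3.14, 3.14, 3.14, 3.14].

### API

Orientations are given as a unit quaternion [w, x, y, z].
In Python, from plant import manip, vision, order gives the robot as it stands.
- The arm moves only by the tool play_rows, never from a script. Its argument "steps" is a list that holds one entry, the list of rows, each a list of 6 numbers: the shift along the tool's x, y, z in mm, then the turn, a rotation vector about the tool's x, y, z in degrees. A call has 1 to 12 rows; each row is the pose to reach, as a shift and turn from the pose commanded when the call began, along the tool's axes at that moment; what a row does not reach only later rows make up. A row lasts 1/12 s, in which the tool goes at most 41.7 mm and 7.16 degrees, less where a joint would pass 70% of its speed; a pose out of reach is approached as far as the arm can. A call with a gripper value outside its range is refused whole. "claw" is the gripper's target within -1 to 1 (fully open at 1, half-way at 0, shut at -1), set as the call begins (left out, the last holds). The fingers move at their own pace and stop on an object; the grip force is fixed at half the most. Time passes only in rows, so rows that repeat a pose let the fingers close. It gives the time, the measured TCP pose, the force, the opening and the grip force at its end, in the units of the state.
- manip.state(): the state, without advancing time (a new reading comes with each control period).
- vision.grab_frame(name): name is "scene" or "side" or "wrist"; returns (picture, depth): 400x640x3 uint8, blue, green, red; 400x640 float32, m along the optical axis (not along the pixel's ray), 0 where there is no reading.
- vision.camera_info(name): a dict with "K" (3x3 intrinsics, pixels), "k1" (the pictures are not rectified: a ray, as slopes to the right and down, at radius r is drawn at 1 + k1 r^2 times it, then the intrinsics apply), "eye" and "orientation" of the camera in the world; the wrist camera has in their place "T_tool_cam" (4x4, takes a point from camera to tool coordinates, whose origin is the TCP and whose axes are the flange's). Camera axes: x right, y down, z forward; pixel columns grow to the right and rows downward; lengths in m; the calibration is good to about 2 mm. A picture is of the moment at which its call begins: read the wrist's pose just before it. camera_info takes no time and is no camera call.
- order.job_done(): hands the job in; it is judged then, once.
The state is a dict: "time": time; "joint_pos": joint angles; "joint_vel": joint speeds; "joint_efforts": joint torques, N m; "tool_pos": TCP position; "tool_rot": TCP orientation; "contact_force": force on the tool from outside, world axes, zero at the start; "ft_torque": the same for the moment, N m; "gripper_width": opening from 0.0 (shut) to 1.0 (fully open); "grasp_force": force on a finger pad.
Only numpy, scipy, OpenCV 4.12 (cv2) and the standard library are available. Lean on these libraries where they do the work, as an engineer would, in place of code of your own. Each camera call takes 0.05 s, during which the arm holds its last target. There are 200 camera calls.

### The job

Wake the bench demagnetiser with the square membrane key at the left of its console, then open the sliding shutter and lower every steel punch gently into the well, letting go of each only when it stands upright on the well floor. Slide the shutter fully shut and then press the wide start key at the right; press a key firmly, to about 6 N, and never with more than 40 N. Do not press the round stop key in the middle, do not press start while the shutter is open, and leave the other things on the bench where they are.

Things in the scene. Friction and masses are not known exactly. Their poses are not given: they have to be found in the camera images.
- demagnetiser: Grey bench demagnetiser, fixed, 446 mm long (its x) by 261 mm wide (y); the front with the console faces -x (the robot). Origin on the bench under the centre of its open well. The console in front of the well (x -171 to -99 mm) has a flat top 108 mm up. The housing behind the well (x 99 to 274 mm) is 118 mm high; two low rails beside the shutter (y = +-127 mm) reach 134 mm.
- well_floor (a point): Centre of the well floor, 45 mm above the bench; axes as the demagnetiser. The well is 180 mm (x) by 230 mm (y) inside and 75 mm deep, with 10 mm walls; its rim is 120 mm above the bench.
- shutter (a joint): Flat aluminium shutter, 190 x 242 x 6 mm, top face 128 mm above the bench, sliding level over the well. 0 = fully shut (front edge at x = -95 mm of the machine); 0.170 m = fully open, pushed away from the console along the machine's +x over the rear housing (front edge at +75 mm). Stays where it is left, about 1.5 N of friction. Starts shut or up to 30 mm open.
- shutter_handle (a point): Centre of the black bar handle on the shutter: 90 mm long (machine's y), 13 mm thick (x), 12 mm high, on two posts; centre 152 mm above the bench, top 158 mm, 18 mm free below the bar. Its x in the machine's frame is -60 mm plus the joint value. Can be gripped across its thickness from above.
- power_key: Square grey membrane key, 30 by 30 mm, at the left end of the console (machine's x = -138, y = +62 mm). Origin at the centre of its top face (111.5 mm above the bench), z up. It yields at most 2 mm downward against a stiff spring (2.5 N per mm, then solid) and counts as pressed while the force on it is over 4 N.
- stop_key: Round grey membrane key, 28 mm diameter, in the middle of the console. Origin at the centre of its top face. Not to be pressed.
- start_key: Wide grey membrane key, 30 mm (x) by 44 mm (y), at the right end of the console (machine's x = -138, y = -62 mm). Origin at the centre of its top face (111.5 mm above the bench). Same spring and threshold as the power key. The three keys are 62 mm apart, centre to centre.
- oil_center (a point): Middle of the standing white oil bottle with red tip, 46 mm diameter, 140 mm tall, behind the work. Bystander. To its left a fixed dark block with upright pins (x 0.59 to 0.82 m, y -0.19 to -0.01 m, 83 mm high) stands beside the demagnetiser.
- jar_center (a point): Middle of the standing jar of blue fluid with a dark cap, 51 mm diameter, 76 mm tall. Bystander.
- block_center (a point): Middle of the steel set-up block with holes, 51 x 76 x 25 mm. Bystander.
- punch_1_center (a point): Centre (half-way up) of a ground steel punch, one of two to four alike, standing on the bench: foot 52 mm across and 12 mm thick, above it a straight round shank 36 mm across up to 52 mm, then a dome; 70 mm tall, centre 35 mm above what it stands on; z up its axis. 0.2 to 0.45 kg. Grip the shank from above, fingertips clear of the foot. None if absent.
- punch_2_center (a point): Centre (half-way up) of a ground steel punch, one of two to four alike, standing on the bench: foot 52 mm across and 12 mm thick, above it a straight round shank 36 mm across up to 52 mm, then a dome; 70 mm tall, centre 35 mm above what it stands on; z up its axis. 0.2 to 0.45 kg. Grip the shank from above, fingertips clear of the foot. None if absent.
- punch_3_center (a point): Centre (half-way up) of a ground steel punch, one of two to four alike, standing on the bench: foot 52 mm across and 12 mm thick, above it a straight round shank 36 mm across up to 52 mm, then a dome; 70 mm tall, centre 35 mm above what it stands on; z up its axis. 0.2 to 0.45 kg. Grip the shank from above, fingertips clear of the foot. None if absent.
- punch_4_center (a point): Centre (half-way up) of a ground steel punch, one of two to four alike, standing on the bench: foot 52 mm across and 12 mm thick, above it a straight round shank 36 mm across up to 52 mm, then a dome; 70 mm tall, centre 35 mm above what it stands on; z up its axis. 0.2 to 0.45 kg. Grip the shank from above, fingertips clear of the foot. None if absent.

How it is judged:
On the way, in this order (a step that is already met when the one before it is completed fails the run):
1. the square power key is pressed with over 4 N (contact force between power_key and anything else above 4 N), for 0.1 s.
2. every punch stands upright on the floor of the well, released (x of punch_1_center in the frame of demagnetiser between -0.09 and 0.09 m and y of punch_1_center in the frame of demagnetiser between -0.115 and 0.115 m and z of each of punch_1_center, punch_2_center, punch_3_center, punch_4_center in the frame of demagnetiser below 0.093 m and angle between each of punch_1_center, punch_2_center, punch_3_center, punch_4_center's own z axis and vertical below 0.2 rad and x of punch_2_center in the frame of demagnetiser between -0.09 and 0.09 m and y of punch_2_center in the frame of demagnetiser between -0.115 and 0.115 m and x of punch_3_center in the frame of demagnetiser between -0.09 and 0.09 m and y of punch_3_center in the frame of demagnetiser between -0.115 and 0.115 m and x of punch_4_center in the frame of demagnetiser between -0.09 and 0.09 m and y of punch_4_center in the frame of demagnetiser between -0.115 and 0.115 m and contact force between each of punch_1, punch_2, punch_3, punch_4 and the fingers below 0.1 N and linear speed of each of punch_1, punch_2, punch_3, punch_4 below 0.03 m/s), for 0.2 s.
3. the shutter is fully shut over the punches (value of joint shutter below 0.006 m and x of punch_1_center in the frame of demagnetiser between -0.09 and 0.09 m and y of punch_1_center in the frame of demagnetiser between -0.115 and 0.115 m and z of each of punch_1_center, punch_2_center, punch_3_center, punch_4_center in the frame of demagnetiser below 0.093 m and angle between each of punch_1_center, punch_2_center, punch_3_center, punch_4_center's own z axis and vertical below 0.2 rad and x of punch_2_center in the frame of demagnetiser between -0.09 and 0.09 m and y of punch_2_center in the frame of demagnetiser between -0.115 and 0.115 m and x of punch_3_center in the frame of demagnetiser between -0.09 and 0.09 m and y of punch_3_center in the frame of demagnetiser between -0.115 and 0.115 m and x of punch_4_center in the frame of demagnetiser between -0.09 and 0.09 m and y of punch_4_center in the frame of demagnetiser between -0.115 and 0.115 m), for 0.2 s.
4. the wide start key is pressed with over 4 N while the shutter is shut (contact force between start_key and anything else above 4 N and value of joint shutter below 0.006 m), for 0.1 s.
At the end, for the whole second after the job is handed in: Every punch present stands in the well: centre within its 180 x 230 mm outline, at most 13 mm above its resting height, tilted less than 0.2 rad, at rest and released; the shutter is within 6 mm of fully shut (all of step 3 and contact force between each of punch_1, punch_2, punch_3, punch_4 and the fingers below 0.1 N and linear speed of each of punch_1, punch_2, punch_3, punch_4 below 0.03 m/s); the robot touches nothing.
It fails at once if a punch is let go more than about 25 mm above the well floor (dropped or thrown in) ((x of punch_1_center in the frame of demagnetiser between -0.09 and 0.09 m and y of punch_1_center in the frame of demagnetiser between -0.115 and 0.115 m and z of punch_1_center in the frame of demagnetiser between 0.106 and 0.15 m and contact force between punch_1 and the fingers below 0.05 N) or (x of punch_2_center in the frame of demagnetiser between -0.09 and 0.09 m and y of punch_2_center in the frame of demagnetiser between -0.115 and 0.115 m and z of punch_2_center in the frame of demagnetiser between 0.106 and 0.15 m and contact force between punch_2 and the fingers below 0.05 N) or (x of punch_3_center in the frame of demagnetiser between -0.09 and 0.09 m and y of punch_3_center in the frame of demagnetiser between -0.115 and 0.115 m and z of punch_3_center in the frame of demagnetiser between 0.106 and 0.15 m and contact force between punch_3 and the fingers below 0.05 N) or (x of punch_4_center in the frame of demagnetiser between -0.09 and 0.09 m and y of punch_4_center in the frame of demagnetiser between -0.115 and 0.115 m and z of punch_4_center in the frame of demagnetiser between 0.106 and 0.15 m and contact force between punch_4 and the fingers below 0.05 N)).
It fails at once if the stop key is pressed (over 3 N) (contact force between stop_key and anything else above 3 N).
It fails at once if the start key is pressed (over 3 N) with the shutter more than 15 mm open (contact force between start_key and anything else above 3 N and value of joint shutter above 0.015 m).
It fails at once if a key is pressed with more than 40 N (contact force between any of power_key, start_key and anything else above 40 N).
It fails at once if a bystander (oil bottle, jar, set-up block) is moved more than 30 mm (distance of any of oil_center, jar_center, block_center from where it was at the start of the episode above 0.03 m).
Of punch_1, punch_2, punch_3, punch_4 only 2 to 4 are there at a start; the rules pass over those that are not, and their reading is None.
At some moment in a run one of punch_1, punch_2, punch_3, punch_4 may be knocked a few centimetres aside while the robot is not near it.
It also fails if it takes over 210 s, if anything falls off the work surface, if the arm or the gripper's body presses on something with over 40 N, if the wrist force passes 120 N, or if a joint passes its speed limit or range.

## Working session

There is one attempt and no reset: what is moved stays moved. The work goes in short steps, Python scripts to look and compute and a tool call to move; the robot and the scene stay as the last step left them, time stands still between calls to the robot, and variables do not carry over. Pictures are saved under pics/ and viewed, at most 14 in all, crops included, and the job is handed in when it is done.

Besides the shell and the picture viewer there is one more tool, called after "Call:" by a JSON object that holds its "method" and its "body", one argument or row to a line. play_rows: Moves the arm, as the interface text tells. Its arguments: {"type":"object","properties":{"steps":{"type":"array"},"claw":{"type":"number"}},"required":["steps"]}

```bash
ls; mkdir -p pics; cat > h.py <<'E'
import numpy as np, cv2
from scipy.spatial.transform import Rotation as R
from plant import manip, vision, order
def q2R(q): return R.from_quat([q[1],q[2],q[3],q[0]]).as_matrix()
def cam(name, st=None):
    c=vision.camera_info(name); K=np.array(c["K"]); k1=c["k1"]
    if name=="wrist":
        T=np.eye(4); T[:3,:3]=q2R(st["tool_rot"]); T[:3,3]=st["tool_pos"]; T=T@np.array(c["T_tool_cam"])
        return K,k1,T[:3,3],T[:3,:3]
    o=np.array(c["orientation"]); Rm=q2R(o) if o.size==4 else o
    return K,k1,np.array(c["eye"]),Rm
def slopes(C,uv):
    K,k1=C[0],C[1]
    return cv2.undistortPoints(np.array(uv,float).reshape(-1,1,2),K,np.array([k1,0,0,0,0.])).reshape(-1,2)
def plane(C,uv,z):
    s=slopes(C,uv); d=np.c_[s,np.ones(len(s))]@C[3].T
    return C[2]+d*((z-C[2][2])/d[:,2])[:,None]
def cloud(C,D):
    v,u=np.mgrid[0:400,0:640]; s=slopes(C,np.stack([u,v],-1).reshape(-1,2))
    P=np.c_[s,np.ones(len(s))]*D.reshape(-1,1)
    P=P@C[3].T+C[2]; P[D.reshape(-1)==0]=np.nan
    return P.reshape(400,640,3)
def grab(name):
    st=manip.state(); im,D=vision.grab_frame(name); return im,D,cam(name,st)
E
python3 - <<'E'
from h import *
for n in ("scene","side","wrist"):
    im,D,C=grab(n); cv2.imwrite(f"pics/{n}0.png",im); np.savez(f"{n}0.npz",im=im,D=D); print(n,C[2],C[3].round(3).tolist(),C[0][0,0],C[1])
s=manip.state(); print(s)
E
```

```text
pics
scene [ 0.02153652 -0.94568361  0.81312067] [[0.833, -0.322, 0.451], [-0.554, -0.471, 0.687], [-0.009, -0.822, -0.57]] 399.08868999888097 -0.05041693474495824
side [ 0.36041274 -1.10477876  0.76305512] [[0.985, -0.085, 0.149], [-0.171, -0.546, 0.82], [0.011, -0.833, -0.553]] 433.5339253407082 -0.10983400535917516
wrist [0.62407726 0.07775232 0.37294884] [[1.0, -0.001, -0.002], [-0.001, -0.952, -0.306], [-0.002, 0.306, -0.952]] 338.95516865712966 -0.04593060757397672
{'time': 0.15, 'joint_pos': array([-1.19001223e-01,  5.32245407e-02,  1.61398821e+00, -7.93396818e-06,
        1.47598595e+00, -1.19003165e-01]), 'joint_vel': array([ 0.00065686, -0.00180728, -0.00409562,  0.0006175 ,  0.00012206,
       -0.001321  ]), 'joint_efforts': array([ 5.10442842e-04, -3.94241810e+01, -3.70721948e+01, -1.15854355e-04,
        4.61802789e-03,  5.00508997e-05]), 'tool_pos': array([6.24513265e-01, 5.56251798e-05, 2.30327705e-01]), 'tool_rot': array([-6.28778932e-04,  7.07105599e-01,  7.07107507e-01, -4.99498353e-04]), 'contact_force': array([ 0.38766214,  0.40442175, -0.82440025]), 'ft_torque': array([ 0.00931253,  0.03430407, -0.02548659]), 'grasp_force': 0.0, 'gripper_width': 1.0020529959210371}
```

View pics/scene0.png

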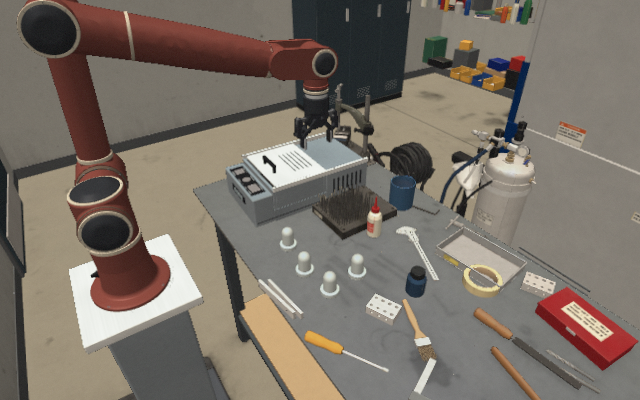

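View pics/wrist0.png

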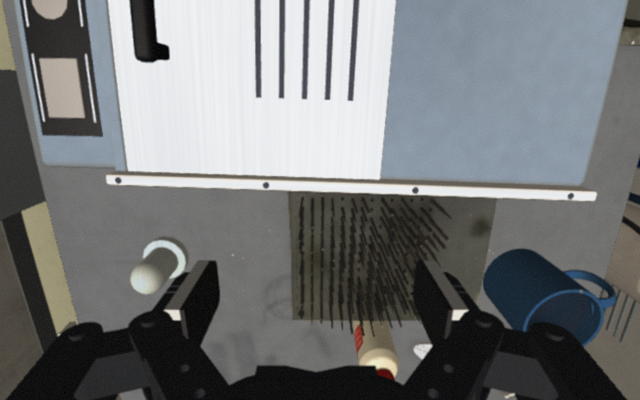

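View pics/side0.png

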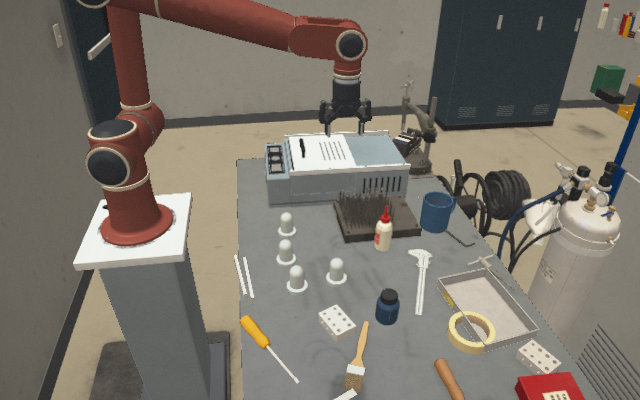

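```bash
python3 - <<'E'
from h import *
ss=manip.state()
for n in ("scene","side","wrist"):
    f=np.load(f"{n}0.npz"); im,D=f["im"],f["D"]; C=cam(n,ss); P=cloud(C,D)
    # shutter: white, near z .128
    m=((im.min(2)>150)&(abs(P[...,2]-.128)<.012)&(abs(P[...,1])<.3)).astype(np.uint8)
    m=cv2.morphologyEx(m,cv2.MORPH_CLOSE,np.ones((7,7)))
    cs,_=cv2.findContours(m,0,2); c=max(cs,key=cv2.contourArea)
    X=plane(C,c.reshape(-1,2),.128); r=cv2.minAreaRect((X[:,:2]*1000).astype(np.float32)); print(n,"shutter",r,cv2.boxPoints(r).round().tolist())
    top=P[m>0]; print(" z",np.nanmedian(top[:,2]))
    # tall things: punches on bench
    m=((P[...,2]>.035)&(P[...,2]<.08)&(P[...,1]<-.05)&(P[...,1]>-.8)&(P[...,0]>.2)&(P[...,0]<1.1)).astype(np.uint8)
    k,l,st,ce=cv2.connectedComponentsWithStats(m)
    for i in range(1,k):
        if st[i,4]>40:
            Q=P[l==i]; print("  blob",st[i].tolist(),"xy",((np.nanmin(Q,0)+np.nanmax(Q,0))/2).round(3),"max",np.nanmax(Q,0).round(3),"min",np.nanmin(Q,0).round(3),"bgr",np.median(im[l==i],0))
# punch feet: white foot ring in scene/side -> dome centre on z ray; intersect views using blob head
E
```

```text
scene shutter ((658.3048095703125, 144.5518341064453), (264.7496643066406, 376.1839904785156), 88.03965759277344) [[466.0, 19.0], [842.0, 6.0], [851.0, 270.0], [475.0, 283.0]]
 z 0.12754175138142665
  blob [392, 180, 22, 8, 132] xy [ 0.888 -0.132  0.064] max [ 0.918 -0.104  0.08 ] min [ 0.858 -0.16   0.049] bgr [78. 63. 51.]
  blob [324, 186, 40, 39, 792] xy [ 0.677 -0.107  0.058] max [ 0.749 -0.05   0.08 ] min [ 0.605 -0.164  0.035] bgr [47. 52. 55.]
  blob [389, 186, 26, 18, 271] xy [ 0.866 -0.154  0.058] max [ 0.9   -0.119  0.08 ] min [ 0.831 -0.189  0.035] bgr [76. 61. 42.]
  blob [364, 194, 18, 36, 243] xy [ 0.71  -0.173  0.057] max [ 0.748 -0.107  0.08 ] min [ 0.671 -0.239  0.035] bgr [114. 134. 163.]
  blob [281, 226, 13, 16, 153] xy [ 0.441 -0.117  0.055] max [ 0.458 -0.102  0.074] min [ 0.423 -0.133  0.035] bgr [144. 153. 155.]
  blob [298, 251, 13, 16, 170] xy [ 0.425 -0.238  0.056] max [ 0.443 -0.221  0.076] min [ 0.408 -0.255  0.036] bgr [154. 165. 166.]
  blob [351, 253, 13, 17, 180] xy [ 0.541 -0.33   0.055] max [ 0.558 -0.314  0.074] min [ 0.524 -0.345  0.035] bgr [151
[... 4528 characters left out ...]
15  0.079] min [ 0.713 -0.119  0.036] bgr [31. 35. 38.]
  blob [580, 271, 36, 25, 306] xy [ 0.937 -0.123  0.057] max [ 0.943 -0.117  0.08 ] min [ 0.931 -0.13   0.035] bgr [60. 47. 32.]
  blob [356, 279, 9, 50, 227] xy [ 0.671 -0.143  0.058] max [ 0.673 -0.126  0.08 ] min [ 0.67  -0.161  0.036] bgr [28. 32. 35.]
  blob [320, 280, 3, 33, 92] xy [ 0.629 -0.132  0.058] max [ 0.63  -0.115  0.08 ] min [ 0.628 -0.148  0.037] bgr [39. 45. 47.]
  blob [526, 293, 64, 42, 1444] xy [ 0.889 -0.154  0.057] max [ 0.914 -0.122  0.08 ] min [ 0.864 -0.185  0.035] bgr [53. 41. 31.]
  blob [407, 298, 13, 24, 64] xy [ 0.73  -0.15   0.058] max [ 0.737 -0.139  0.079] min [ 0.724 -0.162  0.037] bgr [32.  37.  38.5]
```

Call:
{"method": "play_rows", "body": {
  "steps": [
    [[20, -10, -20, 0, 0, 0], [45, -20, -40, 0, 0, 0], [80, -40, -60, 0, 0, 0], [110, -60, -80, 0, 0, 0], [130, -70, -100, 0, 0, 0], [130, -70, -100, 0, 0, 0], [130, -70, -100, 0, 0, 0], [130, -70, -100, 0, 0, 0]]
  ],
  "claw": -1
}}

```text
time: 0.82
tool_pos: [0.5549, 0.1296, 0.3303]
tool_rot: [-0.0, 0.707, 0.707, -0.001]
contact_force: [-0.5, -0.5, 0.6]
gripper_width: 0.001
grasp_force: 0.0
```

```bash
python3 - <<'E'
from h import *
im,D,C=grab("wrist"); cv2.imwrite("pics/wrist1.png",im); np.savez("w1.npz",im=im,D=D)
s=manip.state();np.save("w1s.npy",s,allow_pickle=True); print(s["tool_pos"],s["tool_rot"],s["time"],s["contact_force"],s["gripper_width"])
E
```

```text
[0.55483362 0.12921727 0.3294807 ] [-6.71086359e-04  7.07406745e-01  7.06805460e-01 -1.13454891e-03] 0.8667 [ 1.05789411 -0.18749844 -0.74136065] -0.0031563441658998587
```

View pics/wrist1.png

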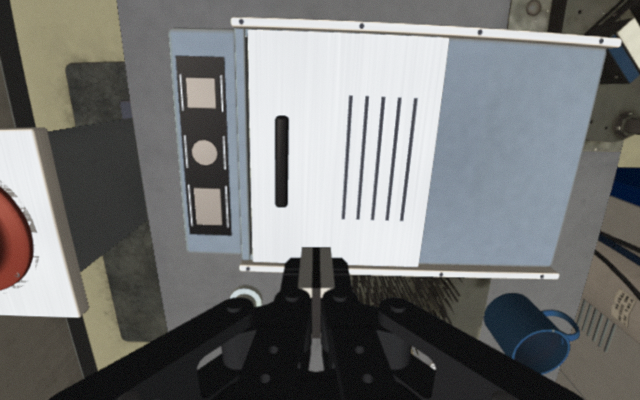

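The wrist view shows the whole machine: power key at (202,92), stop (205,152), start (208,207), handle (281,160), shutter nearly shut.

```bash
cat > mach.py <<'E'
from h import *
im=np.load("w1.npz")["im"]; s=np.load("w1s.npy",allow_pickle=True).item(); C=cam("wrist",s)
g=cv2.cvtColor(im,6)
def blob(m,box):
    x0,y0,x1,y1=box; k,l,st,ce=cv2.connectedComponentsWithStats(m[y0:y1,x0:x1].astype(np.uint8))
    i=1+np.argmax(st[1:,4]); cs,_=cv2.findContours((l==i).astype(np.uint8),0,2); c=max(cs,key=cv2.contourArea).reshape(-1,2)+[x0,y0]
    return c
out={}
for n,b in dict(power=(184,70,220,115),stop=(186,132,223,172),start=(188,182,224,232)).items():
    c=blob((im[...,2]>130),b); X=plane(C,c,.1115)[:,:2]; r=cv2.minAreaRect((X*1000).astype(np.float32)); out[n]=np.array(r[0]); print(n,r)
c=blob(g<70,(265,105,300,220)); r=cv2.minAreaRect((plane(C,c,.158)[:,:2]*1000).astype(np.float32)); print("handle",r)
d=out["power"]-out["start"]; print("dist",np.linalg.norm(d)); a=np.arctan2(-d[0],d[1]); print("yaw",np.degrees(a))
ex=np.array([np.cos(a),np.sin(a)]); ey=np.array([-ex[1],ex[0]])
o=(out["power"]+out["start"])/2+138*ex; print("origin",o,"stop rel",(out["stop"]-o)@ex,(out["stop"]-o)@ey,"handle rel",(np.array(r[0])-o)@ex,(np.array(r[0])-o)@ey)
E
python3 mach.py
```

```text
power ((435.4312438964844, 204.7339324951172), (28.715171813964844, 29.78899574279785), 89.23942565917969)
stop ((433.1243896484375, 143.15985107421875), (25.844270706176758, 26.459129333496094), 41.57307434082031)
start ((430.8082580566406, 81.0262451171875), (43.17516326904297, 29.006492614746094), 87.71334838867188)
handle ((521.4385986328125, 140.91094970703125), (86.5385513305664, 10.549545288085938), 87.87650299072266)
dist 123.79403828323471
yaw -2.1401610733961123
origin [571.02349089 137.72659309] stop rel -138.0058120539858 0.27974035093081656 handle rel -49.66922212690114 1.330428672595758
```

Call:
{"method": "play_rows", "body": {
  "steps": [
    [[20, -35, 0, 0, 0, 0], [45, -70, 20, 0, 0, 0], [65, -105, 50, 0, 0, 0], [75.5, -119.5, 85, 0, 0, 0], [75.5, -119.5, 120, 0, 0, 0], [75.5, -119.5, 150, 0, 0, 0], [75.5, -119.5, 175, 0, 0, 0], [75.5, -119.5, 195, 0, 0, 0], [75.5, -119.5, 205, 0, 0, 0], [75.5, -119.5, 210, 0, 0, 0], [75.5, -119.5, 210, 0, 0, 0], [75.5, -119.5, 210, 0, 0, 0]]
  ]
}}

```text
time: 1.87
tool_pos: [0.4363, 0.2053, 0.122]
tool_rot: [0.0, 0.707, 0.707, 0.0]
contact_force: [-0.0, 0.6, 0.2]
gripper_width: 0.001
grasp_force: 0.0
```

Call:
{"method": "play_rows", "body": {
  "steps": [
    [[0, 0, 4, 0, 0, 0], [0, 0, 8, 0, 0, 0], [0, 0, 9, 0, 0, 0], [0, 0, 10, 0, 0, 0], [0, 0, 11, 0, 0, 0], [0, 0, 11, 0, 0, 0], [0, 0, 11, 0, 0, 0]]
  ]
}}

```text
time: 2.45
tool_pos: [0.4356, 0.2056, 0.1107]
tool_rot: [0.0, 0.707, 0.707, 0.0]
contact_force: [-1.0, -0.2, 2.0]
gripper_width: -0.0
grasp_force: 0.9
```

Call:
{"method": "play_rows", "body": {
  "steps": [
    [[0, 0, 0.5, 0, 0, 0], [0, 0, 1.0, 0, 0, 0], [0, 0, 1.5, 0, 0, 0], [0, 0, 1.5, 0, 0, 0], [0, 0, 1.5, 0, 0, 0], [0, 0, 1.5, 0, 0, 0]]
  ]
}}

```text
time: 2.95
tool_pos: [0.4357, 0.2056, 0.1095]
tool_rot: [0.0, 0.707, 0.707, 0.0]
contact_force: [-2.6, -1.0, 5.7]
gripper_width: 0.007
grasp_force: 2.9
```

Call:
{"method": "play_rows", "body": {
  "steps": [
    [[0, 0, 0.5, 0, 0, 0], [0, 0, 0.5, 0, 0, 0], [0, 0, 0.5, 0, 0, 0], [0, 0, -10, 0, 0, 0], [0, 0, -35, 0, 0, 0], [-10, 5, -60, 0, 0, 0], [-35, 20, -60, 0, 0, 0], [-58, 38, -60, 0, 0, 0], [-64, 44, -55, 0, 0, 0], [-64, 44, -40, 0, 0, 0], [-64, 44, -33, 0, 0, 0], [-64, 44, -33, 0, 0, 0]]
  ]
}}

```text
time: 3.95
tool_pos: [0.4776, 0.1414, 0.139]
tool_rot: [-0.002, 0.707, 0.707, -0.002]
contact_force: [-0.1, 0.3, -0.6]
gripper_width: 0.003
grasp_force: 0.0
```

Call:
{"method": "play_rows", "body": {
  "steps": [
    [[0, 10, 0, 0, 0, 0], [-1, 20, 0, 0, 0, 0], [-1, 30, 0, 0, 0, 0], [-2, 45, 0, 0, 0, 0], [-2, 60, 0, 0, 0, 0], [-3, 75, 0, 0, 0, 0], [-3, 90, 0, 0, 0, 0], [-4, 105, 0, 0, 0, 0], [-4, 120, 0, 0, 0, 0], [-5, 135, 0, 0, 0, 0], [-5, 150, 0, 0, 0, 0], [-6, 160, 0, 0, 0, 0]]
  ]
}}

```text
time: 4.95
tool_pos: [0.6414, 0.1359, 0.1421]
tool_rot: [-0.0, 0.707, 0.707, 0.0]
contact_force: [-1.3, 1.6, 1.0]
gripper_width: 0.001
grasp_force: 1.1
```

Call:
{"method": "play_rows", "body": {
  "steps": [
    [[0, 5, 0, 0, 0, 0], [0, 10, 0, 0, 0, 0], [0, 15, 0, 0, 0, 0], [0, 18, 0, 0, 0, 0], [0, 18, 0, 0, 0, 0]]
  ]
}}

```text
time: 5.37
tool_pos: [0.6581, 0.1355, 0.1419]
tool_rot: [0.0, 0.707, 0.707, 0.0]
contact_force: [-0.2, 0.6, -0.4]
gripper_width: 0.001
grasp_force: 0.0
```

Call:
{"method": "play_rows", "body": {
  "steps": [
    [[0, 0, -35, 0, 0, 0], [0, -5, -70, 0, 0, 0], [-20, -15, -100, 0, 0, 0], [-50, -30, -120, 0, 0, 0], [-85, -45, -140, 0, 0, 0], [-120, -60, -155, 0, 0, 0], [-155, -78, -170, 0, 0, 0], [-190, -95, -180, 0, 0, 0], [-225, -112, -190, 0, 0, 0], [-260, -128, -190, 0, 0, 0], [-295, -144, -190, 0, 0, 0], [-320, -158, -190, 0, 0, 0]]
  ]
}}

```text
time: 6.37
tool_pos: [0.4983, -0.1867, 0.3324]
tool_rot: [0.001, 0.708, 0.707, 0.0]
contact_force: [0.2, -0.1, -0.2]
gripper_width: 0.002
grasp_force: 0.0
```

Call:
{"method": "play_rows", "body": {
  "steps": [
    [[-15, 0, 0, 0, 0, 0], [-30, 0, 0, 0, 0, 0], [-35, 0, 0, 0, 0, 0], [-35, 0, 0, 0, 0, 0]]
  ]
}}

```text
time: 6.7
tool_pos: [0.5, -0.2199, 0.3315]
tool_rot: [-0.0, 0.707, 0.707, 0.0]
contact_force: [0.5, 0.8, 0.9]
gripper_width: -0.001
grasp_force: 0.0
```

```bash
python3 - <<'E'
from h import *
im,D,C=grab("wrist"); cv2.imwrite("pics/wrist2.png",im); np.savez("w2.npz",im=im,D=D)
s=manip.state();np.save("w2s.npy",s,allow_pickle=True); print(s["tool_pos"],s["time"])
i2,_,_=grab("side"); cv2.imwrite("pics/side2.png",np.hstack([im,i2])[::1]); cv2.imwrite("pics/both2.png",cv2.resize(np.vstack([im,i2]),(480,600)))
P=cloud(C,D)
m=((P[...,2]>.04)&(P[...,2]<.08)&(im.min(2)>80)).astype(np.uint8)
k,l,st,ce=cv2.connectedComponentsWithStats(m)
for i in range(1,k):
    if st[i,4]>150:
        Q=P[l==i]; t=Q[:,2]>np.nanmax(Q[:,2])-.008
        print(st[i].tolist(),((np.nanmin(Q,0)+np.nanmax(Q,0))/2).round(4),"ext",(np.nanmax(Q,0)-np.nanmin(Q,0)).round(3),"top",np.nanmean(Q[t],0).round(4),np.nanmax(Q[:,2]).round(4))
E
```

```text
[ 0.50008569 -0.21912762  0.33145985] 6.75
[251, 50, 32, 34, 826] [ 0.4417 -0.1159  0.0561] ext [0.035 0.036 0.032] top [ 0.4416 -0.1157  0.0673] 0.0719
[453, 133, 41, 40, 569] [ 0.6905 -0.2159  0.06  ] ext [0.039 0.044 0.04 ] top [ 0.6826 -0.2115  0.0763] 0.08
[244, 152, 29, 30, 654] [ 0.4258 -0.2354  0.0556] ext [0.034 0.035 0.031] top [ 0.4257 -0.2352  0.067 ] 0.0712
[334, 218, 27, 29, 612] [ 0.5412 -0.326   0.0559] ext [0.035 0.033 0.032] top [ 0.5408 -0.3262  0.0674] 0.0717
[260, 226, 27, 29, 615] [ 0.4407 -0.3373  0.0558] ext [0.035 0.033 0.031] top [ 0.4411 -0.3373  0.0672] 0.0714
```

View pics/both2.png

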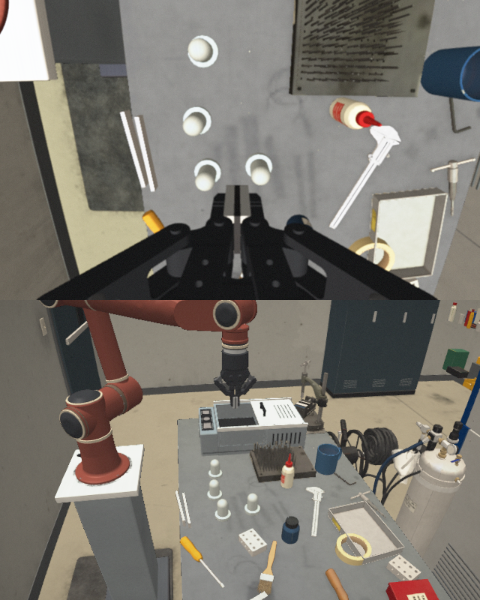

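Call:
{"method": "play_rows", "body": {
  "steps": [
    [[-30, -15, 20, 0, 0, 0], [-60, -30, 45, 0, 0, 0], [-90, -45, 75, 0, 0, 0], [-115, -58, 105, 0, 0, 0], [-118, -59, 140, 0, 0, 0], [-118, -59, 175, 0, 0, 0], [-118, -59, 205, 0, 0, 0], [-118, -59, 235, 0, 0, 0], [-118, -59, 265, 0, 0, 0], [-118, -59, 290, 0, 0, 0], [-118, -59, 305, 0, 0, 0], [-118, -59, 309, 0, 0, 0]]
  ],
  "claw": 1
}}

```text
time: 7.8
tool_pos: [0.4394, -0.3344, 0.019]
tool_rot: [-0.003, 0.706, 0.708, 0.0]
contact_force: [-0.4, 1.0, -0.9]
gripper_width: 0.996
grasp_force: 0.0
```

Call:
{"method": "play_rows", "body": {
  "steps": [
    [[0, 0, 0, 0, 0, 0], [0, 0, 0, 0, 0, 0], [0, 0, 0, 0, 0, 0], [0, 0, 0, 0, 0, 0], [0, 0, 0, 0, 0, 0], [0, 0, 0, 0, 0, 0], [0, 0, 0, 0, 0, 0], [0, 0, 0, 0, 0, 0]]
  ],
  "claw": -1
}}

```text
time: 8.47
tool_pos: [0.4418, -0.3386, 0.025]
tool_rot: [0.002, 0.707, 0.707, 0.0]
contact_force: [-0.4, 0.5, 5.5]
gripper_width: 0.404
grasp_force: 60.7
```

Call:
{"method": "play_rows", "body": {
  "steps": [
    [[0, 0, -10, 0, 0, 0], [0, 0, -30, 0, 0, 0], [0, 0, -60, 0, 0, 0], [5, 0, -90, 0, 0, 0], [20, 5, -120, 0, 0, 0], [45, 12, -150, 0, 0, 0], [75, 20, -175, 0, 0, 0], [105, 28, -185, 0, 0, 0], [140, 37, -185, 0, 0, 0], [175, 46, -185, 0, 0, 0], [210, 56, -185, 0, 0, 0], [245, 65, -185, 0, 0, 0]]
  ]
}}

```text
time: 9.47
tool_pos: [0.5048, -0.0907, 0.2074]
tool_rot: [-0.001, 0.707, 0.707, -0.0]
contact_force: [0.4, 0.1, -3.3]
gripper_width: 0.405
grasp_force: 60.3
```

Call:
{"method": "play_rows", "body": {
  "steps": [
    [[35, 9, 0, 0, 0, 0], [70, 19, 0, 0, 0, 0], [105, 28, 0, 0, 0, 0], [140, 37, 0, 0, 0, 0], [175, 46, 0, 0, 0, 0], [210, 56, 0, 0, 0, 0], [245, 65, 0, 0, 0, 0], [275, 73, 0, 0, 0, 0], [295, 79, 0, 0, 0, 0], [308, 82, 0, 0, 0, 0], [311, 83, 0, 0, 0, 0], [311, 83, 0, 0, 0, 0]]
  ]
}}

```text
time: 10.47
tool_pos: [0.588, 0.2184, 0.2072]
tool_rot: [-0.0, 0.707, 0.707, -0.001]
contact_force: [-0.5, 0.1, -3.5]
gripper_width: 0.405
grasp_force: 60.3
```

```bash
python3 - <<'E'
from h import *
s=manip.state(); print(s["tool_pos"],s["tool_rot"],s["contact_force"],s["gripper_width"],s["grasp_force"])
im,D,C=grab("wrist"); cv2.imwrite("pics/wrist3.png",im)
E
```

```text
[0.5879891  0.21844341 0.20716311] [-1.94378934e-04  7.06838392e-01  7.07374502e-01 -8.73617380e-04] [-0.53312977  0.11965823 -3.51142597] 0.40450980586053076 60.303074419498444
```

View pics/wrist3.png

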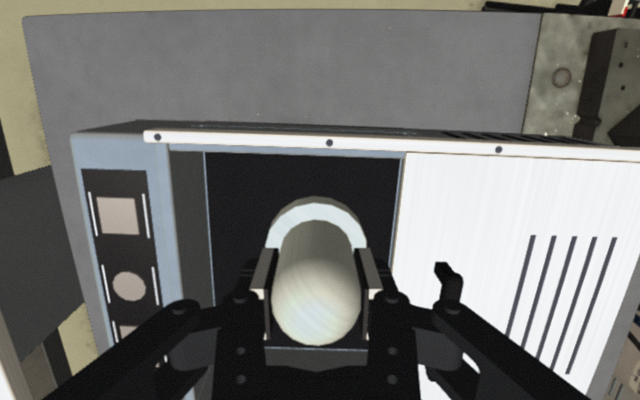

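Holding the punch above the left part of the well; its foot is clear of walls. Lowering.

Call:
{"method": "play_rows", "body": {
  "steps": [
    [[0, 1, 10, 0, 0, 0], [0, 1, 25, 0, 0, 0], [0, 1, 45, 0, 0, 0], [0, 1, 65, 0, 0, 0], [0, 1, 85, 0, 0, 0], [0, 1, 105, 0, 0, 0], [0, 1, 120, 0, 0, 0], [0, 1, 128, 0, 0, 0], [0, 1, 132, 0, 0, 0], [0, 1, 134, 0, 0, 0], [0, 1, 134, 0, 0, 0], [0, 1, 134, 0, 0, 0]]
  ]
}}

```text
time: 11.52
tool_pos: [0.5903, 0.2185, 0.075]
tool_rot: [0.001, 0.707, 0.707, 0.001]
contact_force: [-0.5, 0.3, -2.9]
gripper_width: 0.403
grasp_force: 60.3
```

Call:
{"method": "play_rows", "body": {
  "steps": [
    [[0, 0, 1, 0, 0, 0], [0, 0, 2, 0, 0, 0], [0, 0, 3, 0, 0, 0], [0, 0, 3, 0, 0, 0], [0, 0, 3, 0, 0, 0]]
  ]
}}

```text
time: 11.93
tool_pos: [0.5895, 0.2185, 0.0709]
tool_rot: [0.0, 0.707, 0.707, 0.0]
contact_force: [0.3, -0.3, -3.4]
gripper_width: 0.407
grasp_force: 60.3
```

Call:
{"method": "play_rows", "body": {
  "steps": [
    [[0, 0, 1, 0, 0, 0], [0, 0, 2, 0, 0, 0], [0, 0, 2, 0, 0, 0], [0, 0, 2, 0, 0, 0]]
  ]
}}

```text
time: 12.27
tool_pos: [0.5897, 0.2187, 0.07]
tool_rot: [0.0, 0.707, 0.707, 0.0]
contact_force: [-4.8, -0.3, 5.6]
gripper_width: 0.404
grasp_force: 61.1
```

Call:
{"method": "play_rows", "body": {
  "steps": [
    [[0, 0, -1, 0, 0, 0], [0, 0, -1, 0, 0, 0], [0, 0, -1, 0, 0, 0], [0, 0, -1, 0, 0, 0]]
  ],
  "claw": 0.32
}}

```text
time: 12.6
tool_pos: [0.5883, 0.2187, 0.0694]
tool_rot: [-0.001, 0.707, 0.707, -0.001]
contact_force: [-5.5, 1.3, 2.5]
gripper_width: 0.656
grasp_force: 0.0
```

Call:
{"method": "play_rows", "body": {
  "steps": [
    [[0, 0, -10, 0, 0, 0], [0, 0, -30, 0, 0, 0], [0, 0, -60, 0, 0, 0], [-10, 0, -95, 0, 0, 0], [-30, -3, -130, 0, 0, 0], [-60, -6, -160, 0, 0, 0], [-95, -10, -180, 0, 0, 0], [-130, -13, -185, 0, 0, 0], [-165, -16, -185, 0, 0, 0], [-200, -20, -185, 0, 0, 0], [-235, -23, -185, 0, 0, 0], [-265, -26, -185, 0, 0, 0]]
  ]
}}

```text
time: 13.6
tool_pos: [0.5636, -0.0489, 0.2562]
tool_rot: [0.001, 0.707, 0.707, 0.001]
contact_force: [1.2, 0.8, 0.4]
gripper_width: 0.66
grasp_force: 0.0
```

```bash
cat > find.py <<'E'
from h import *
import sys
s=manip.state(); print(s["tool_pos"].round(4),s["contact_force"].round(1),s["gripper_width"],s["time"])
for n in sys.argv[1:]:
    im,D,C=grab(n); cv2.imwrite(f"pics/{n}_{int(s['time']*100)}.png",im); P=cloud(C,D)
    bench=((P[...,2]>.035)&(P[...,2]<.08)&(P[...,1]<-.03)&(P[...,1]>-.6)&(P[...,0]>.3)&(P[...,0]<.8))
    w=P-np.array([.571,.1377,0]); a=np.radians(-2.14); mx=w[...,0]*np.cos(a)+w[...,1]*np.sin(a); my=-w[...,0]*np.sin(a)+w[...,1]*np.cos(a)
    well=(abs(mx)<.09)&(abs(my)<.115)&(P[...,2]>.07)&(P[...,2]<.119)
    for tag,m in (("bench",bench),("well",well)):
        m=(m&(im.min(2)>85)&(np.ptp(im,2)<45)).astype(np.uint8); k,l,st,ce=cv2.connectedComponentsWithStats(m)
        for i in range(1,k):
            if st[i,4]>60:
                Q=P[l==i]; lo,hi=np.nanmin(Q,0),np.nanmax(Q,0); e=hi-lo
                if tag=="well" or e[0]<.045: print(n,tag,((lo+hi)/2).round(4),"ext",e.round(3),"top",hi[2].round(4), (mx[l==i].mean().round(3),my[l==i].mean().round(3)) if tag=="well" else "")
E
python3 find.py side scene wrist
```

```text
[ 0.5636 -0.0489  0.2562] [1.2 0.8 0.4] 0.659861596260879 13.6
side bench [ 0.4426 -0.123   0.0519] ext [0.035 0.03  0.034] top 0.0687 
side bench [ 0.4261 -0.2414  0.0527] ext [0.035 0.028 0.035] top 0.0702 
side bench [ 0.5428 -0.3308  0.0533] ext [0.035 0.031 0.037] top 0.0716 
side well [0.5895 0.2251 0.0941] ext [0.149 0.058 0.048] top 0.1179 (np.float64(0.011), np.float64(0.093))
scene bench [ 0.6968 -0.2328  0.0575] ext [0.029 0.013 0.045] top 0.0798 
scene bench [ 0.4411 -0.1181  0.0551] ext [0.035 0.029 0.039] top 0.0746 
scene bench [ 0.425  -0.2373  0.0546] ext [0.033 0.031 0.039] top 0.074 
scene bench [ 0.5391 -0.3289  0.054 ] ext [0.032 0.031 0.038] top 0.073 
scene well [0.5928 0.2244 0.094 ] ext [0.047 0.054 0.048] top 0.118 (np.float64(0.011), np.float64(0.074))
wrist bench [ 0.4412 -0.1152  0.0535] ext [0.035 0.035 0.036] top 0.0716 
wrist bench [ 0.703  -0.2004  0.0575] ext [0.022 0.015 0.044] top 0.0796 
wrist bench [ 0.539  -0.3172  0.0471] ext [0.03  0.017 0.024] top 0.0591 
wrist well [0.5746 0.0233 0.0948] ext [0.077 0.003 0.048] top 0.119 (np.float64(0.005), np.float64(-0.114))
```

Call:
{"method": "play_rows", "body": {
  "steps": [
    [[-35, -3, 0, 0, 0, 0], [-70, -6, 0, 0, 0, 0], [-105, -9, 0, 0, 0, 0], [-140, -12, 0, 0, 0, 0], [-175, -15, 5, 0, 0, 0], [-210, -18, 15, 0, 0, 0], [-245, -20, 35, 0, 0, 0], [-270, -22, 60, 0, 0, 0], [-277, -22, 90, 0, 0, 0], [-277, -22, 120, 0, 0, 0], [-277, -22, 130, 0, 0, 0], [-277, -22, 130, 0, 0, 0]]
  ],
  "claw": 1
}}

```text
time: 14.75
tool_pos: [0.5401, -0.3212, 0.1209]
tool_rot: [-0.003, 0.707, 0.707, -0.0]
contact_force: [-0.2, 0.2, 0.2]
gripper_width: 1.001
grasp_force: 0.0
```

```bash
python3 find.py side wrist; cp pics/wrist_*.png /tmp; ls pics
```

```text
[ 0.5401 -0.3212  0.1209] [-0.2  0.2  0.2] 1.0014411164538661 14.75
side bench [ 0.4425 -0.1225  0.0529] ext [0.035 0.028 0.035] top 0.0705 
side bench [ 0.4262 -0.242   0.0521] ext [0.034 0.028 0.034] top 0.0691 
side bench [ 0.5426 -0.3315  0.0536] ext [0.034 0.032 0.037] top 0.0721 
wrist bench [ 0.6878 -0.2166  0.0574] ext [0.034 0.044 0.045] top 0.0798 
wrist bench [ 0.4274 -0.236   0.0535] ext [0.033 0.035 0.037] top 0.072 
wrist bench [ 0.5415 -0.3259  0.0533] ext [0.035 0.034 0.036] top 0.0715 
both2.png
scene0.png
scene_1360.png
side0.png
side2.png
side_1360.png
side_1475.png
wrist0.png
wrist1.png
wrist2.png
wrist3.png
wrist_1360.png
wrist_1475.png
```

Call:
{"method": "play_rows", "body": {
  "steps": [
    [[0, 0, 15, 0, 0, 0], [0, 0, 40, 0, 0, 0], [0, 0, 65, 0, 0, 0], [0, 0, 85, 0, 0, 0], [0, 0, 95, 0, 0, 0], [0, 0, 98, 0, 0, 0], [0, 0, 98, 0, 0, 0]]
  ]
}}

```text
time: 15.43
tool_pos: [0.5419, -0.3235, 0.0271]
tool_rot: [0.0, 0.707, 0.707, 0.0]
contact_force: [0.3, 0.1, -0.2]
gripper_width: 1.0
grasp_force: 0.0
```

Call:
{"method": "play_rows", "body": {
  "steps": [
    [[0, 0, 0, 0, 0, 0], [0, 0, 0, 0, 0, 0], [0, 0, 0, 0, 0, 0], [0, 0, 0, 0, 0, 0], [0, 0, 0, 0, 0, 0], [0, 0, 0, 0, 0, 0], [0, 0, 0, 0, 0, 0], [0, 0, 0, 0, 0, 0]]
  ],
  "claw": -1
}}

```text
time: 16.1
tool_pos: [0.5425, -0.3242, 0.0283]
tool_rot: [0.001, 0.707, 0.707, 0.0]
contact_force: [0.9, 1.1, 5.8]
gripper_width: 0.403
grasp_force: 60.6
```

Call:
{"method": "play_rows", "body": {
  "steps": [
    [[0, 0, -10, 0, 0, 0], [0, 0, -30, 0, 0, 0], [0, 0, -60, 0, 0, 0], [5, 0, -90, 0, 0, 0], [20, 0, -120, 0, 0, 0], [45, 0, -150, 0, 0, 0], [75, 0, -175, 0, 0, 0], [105, 0, -185, 0, 0, 0], [140, 0, -185, 0, 0, 0], [175, 0, -185, 0, 0, 0], [210, 0, -185, 0, 0, 0], [245, 0, -185, 0, 0, 0]]
  ]
}}

```text
time: 17.1
tool_pos: [0.54, -0.0767, 0.2107]
tool_rot: [-0.001, 0.707, 0.707, -0.001]
contact_force: [1.5, 0.4, -3.7]
gripper_width: 0.398
grasp_force: 60.3
```

Call:
{"method": "play_rows", "body": {
  "steps": [
    [[35, 0, 0, 0, 0, 0], [70, 0, 0, 0, 0, 0], [105, 0, 0, 0, 0, 0], [140, 0, 0, 0, 0, 0], [175, 0, 0, 0, 0, 0], [205, 0, 0, 0, 0, 0], [230, 0, 0, 0, 0, 0], [244, 0, 0, 0, 0, 0], [248, 0, 0, 0, 0, 0], [248, 0, 0, 0, 0, 0], [248, 0, 0, 0, 0, 0]]
  ]
}}

```text
time: 18.02
tool_pos: [0.5413, 0.1685, 0.2113]
tool_rot: [0.0, 0.707, 0.707, -0.001]
contact_force: [-0.4, -0.2, -3.1]
gripper_width: 0.403
grasp_force: 60.3
```

```bash
python3 find.py wrist; cp pics/wrist_17*.png pics/w_over2.png || ls pics
```

```text
[0.5413 0.1685 0.2113] [-0.4 -0.2 -3.1] 0.4033117252546485 18.0167
wrist well [0.5882 0.2188 0.0932] ext [0.035 0.035 0.046] top 0.1162 (np.float64(0.012), np.float64(0.083))
both2.png
scene0.png
scene_1360.png
side0.png
side2.png
side_1360.png
side_1475.png
wrist0.png
wrist1.png
wrist2.png
wrist3.png
wrist_1360.png
wrist_1475.png
wrist_1801.pngcp: cannot stat 'pics/wrist_17*.png': No such file or directory
```

Call:
{"method": "play_rows", "body": {
  "steps": [
    [[0, 0, 10, 0, 0, 0], [0, 0, 25, 0, 0, 0], [0, 0, 45, 0, 0, 0], [0, 0, 65, 0, 0, 0], [0, 0, 85, 0, 0, 0], [0, 0, 105, 0, 0, 0], [0, 0, 120, 0, 0, 0], [0, 0, 128, 0, 0, 0], [0, 0, 132, 0, 0, 0], [0, 0, 135, 0, 0, 0], [0, 0, 135, 0, 0, 0], [0, 0, 135, 0, 0, 0]]
  ]
}}

```text
time: 19.07
tool_pos: [0.5423, 0.1695, 0.0778]
tool_rot: [0.001, 0.707, 0.707, 0.001]
contact_force: [-0.1, -0.8, -1.2]
gripper_width: 0.406
grasp_force: 60.3
```

Call:
{"method": "play_rows", "body": {
  "steps": [
    [[0, 0, 1, 0, 0, 0], [0, 0, 2, 0, 0, 0], [0, 0, 2.5, 0, 0, 0], [0, 0, 2.5, 0, 0, 0], [0, 0, 2.5, 0, 0, 0]]
  ]
}}

```text
time: 19.48
tool_pos: [0.5415, 0.1696, 0.0744]
tool_rot: [0.0, 0.707, 0.707, 0.0]
contact_force: [-0.2, -0.7, -1.8]
gripper_width: 0.399
grasp_force: 60.3
```

Call:
{"method": "play_rows", "body": {
  "steps": [
    [[0, 0, 1, 0, 0, 0], [0, 0, 1.5, 0, 0, 0], [0, 0, 1.5, 0, 0, 0], [0, 0, 1.5, 0, 0, 0]]
  ]
}}

```text
time: 19.82
tool_pos: [0.5417, 0.1696, 0.0733]
tool_rot: [0.0, 0.707, 0.707, 0.0]
contact_force: [-0.8, -0.3, 0.7]
gripper_width: 0.399
grasp_force: 60.8
```

Call:
{"method": "play_rows", "body": {
  "steps": [
    [[0, 0, 0, 0, 0, 0], [0, 0, 0, 0, 0, 0], [0, 0, 0, 0, 0, 0], [0, 0, 0, 0, 0, 0]]
  ],
  "claw": 0.3
}}

```text
time: 20.15
tool_pos: [0.5417, 0.1695, 0.073]
tool_rot: [0.0, 0.707, 0.707, 0.0]
contact_force: [0.2, -0.8, 0.1]
gripper_width: 0.649
grasp_force: 0.0
```

Call:
{"method": "play_rows", "body": {
  "steps": [
    [[0, 0, -10, 0, 0, 0], [0, 0, -30, 0, 0, 0], [0, 0, -60, 0, 0, 0], [-10, 0, -95, 0, 0, 0], [-30, -5, -130, 0, 0, 0], [-60, -10, -155, 0, 0, 0], [-95, -20, -165, 0, 0, 0], [-130, -30, -165, 0, 0, 0], [-165, -40, -165, 0, 0, 0], [-200, -50, -165, 0, 0, 0], [-235, -60, -165, 0, 0, 0], [-265, -70, -165, 0, 0, 0]]
  ]
}}

```text
time: 21.15
tool_pos: [0.4708, -0.0974, 0.239]
tool_rot: [0.001, 0.707, 0.707, 0.0]
contact_force: [0.1, -0.4, -0.2]
gripper_width: 0.651
grasp_force: 0.0
```

Call:
{"method": "play_rows", "body": {
  "steps": [
    [[-35, -12, 0, 0, 0, 0], [-70, -24, 20, 0, 0, 0], [-105, -36, 50, 0, 0, 0], [-130, -43, 80, 0, 0, 0], [-140, -45.5, 105, 0, 0, 0], [-140, -45.5, 110, 0, 0, 0], [-140, -45.5, 110, 0, 0, 0]]
  ],
  "claw": 1
}}

```text
time: 21.73
tool_pos: [0.4245, -0.2349, 0.1259]
tool_rot: [-0.002, 0.708, 0.706, -0.0]
contact_force: [1.1, -0.0, 0.9]
gripper_width: 1.002
grasp_force: 0.0
```

```bash
python3 find.py wrist scene
```

```text
[ 0.4245 -0.2349  0.1259] [ 1.1 -0.   0.9] 1.0024951502179036 21.7333
wrist bench [ 0.4403 -0.1205  0.0534] ext [0.035 0.026 0.036] top 0.0716 
wrist bench [ 0.425  -0.2352  0.0531] ext [0.035 0.035 0.036] top 0.0711 
scene bench [ 0.6974 -0.2331  0.0574] ext [0.028 0.012 0.044] top 0.0794 
scene bench [ 0.4247 -0.2379  0.0543] ext [0.034 0.029 0.038] top 0.0733 
scene well [0.5596 0.1835 0.093 ] ext [0.076 0.074 0.046] top 0.1159 (np.float64(-0.028), np.float64(0.027))
```

Call:
{"method": "play_rows", "body": {
  "steps": [
    [[0, 0, 15, 0, 0, 0], [0, 0, 40, 0, 0, 0], [0, 0, 65, 0, 0, 0], [0, 0, 85, 0, 0, 0], [0, 0, 96, 0, 0, 0], [0, 0, 99, 0, 0, 0], [0, 0, 99, 0, 0, 0]]
  ]
}}

```text
time: 22.42
tool_pos: [0.4269, -0.2353, 0.0297]
tool_rot: [0.001, 0.707, 0.708, 0.0]
contact_force: [-0.0, 0.9, -0.3]
gripper_width: 1.002
grasp_force: 0.0
```

Call:
{"method": "play_rows", "body": {
  "steps": [
    [[0, 0, 0, 0, 0, 0], [0, 0, 0, 0, 0, 0], [0, 0, 0, 0, 0, 0], [0, 0, 0, 0, 0, 0], [0, 0, 0, 0, 0, 0], [0, 0, 0, 0, 0, 0], [0, 0, 0, 0, 0, 0], [0, 0, 0, 0, 0, 0]]
  ],
  "claw": -1
}}

```text
time: 23.08
tool_pos: [0.4267, -0.2362, 0.0301]
tool_rot: [0.001, 0.707, 0.707, 0.0]
contact_force: [-0.3, 0.4, 6.6]
gripper_width: 0.4
grasp_force: 60.5
```

Call:
{"method": "play_rows", "body": {
  "steps": [
    [[0, 0, -10, 0, 0, 0], [0, 0, -30, 0, 0, 0], [0, 0, -60, 0, 0, 0], [5, 2, -90, 0, 0, 0], [20, 7, -120, 0, 0, 0], [45, 15, -150, 0, 0, 0], [75, 25, -175, 0, 0, 0], [105, 35, -185, 0, 0, 0], [140, 46, -185, 0, 0, 0], [175, 57, -185, 0, 0, 0], [210, 68, -185, 0, 0, 0], [245, 80, -185, 0, 0, 0]]
  ]
}}

```text
time: 24.08
tool_pos: [0.5054, 0.0114, 0.2136]
tool_rot: [-0.0, 0.707, 0.707, -0.0]
contact_force: [0.1, -1.0, -1.7]
gripper_width: 0.403
grasp_force: 60.2
```

Call:
{"method": "play_rows", "body": {
  "steps": [
    [[35, 12, 0, 0, 0, 0], [65, 22, 0, 0, 0, 0], [85, 29, 0, 0, 0, 0], [97, 33, 0, 0, 0, 0], [100, 33, 0, 0, 0, 0], [100, 33, 0, 0, 0, 0], [100, 33, 0, 0, 0, 0]]
  ]
}}

```text
time: 24.67
tool_pos: [0.5385, 0.1085, 0.2135]
tool_rot: [-0.0, 0.707, 0.707, -0.001]
contact_force: [-0.1, -0.4, -2.4]
gripper_width: 0.398
grasp_force: 60.2
```

```bash
python3 find.py wrist; mv pics/wrist_2[45]*.png pics/w_over3.png
```

```text
[0.5385 0.1085 0.2135] [-0.1 -0.4 -2.4] 0.39751305973087775 24.6667
wrist well [0.5886 0.2177 0.0935] ext [0.035 0.035 0.047] top 0.1169 (np.float64(0.012), np.float64(0.079))
wrist well [0.5406 0.1669 0.0944] ext [0.035 0.035 0.043] top 0.1161 (np.float64(-0.031), np.float64(0.029))
```

View pics/w_over3.png

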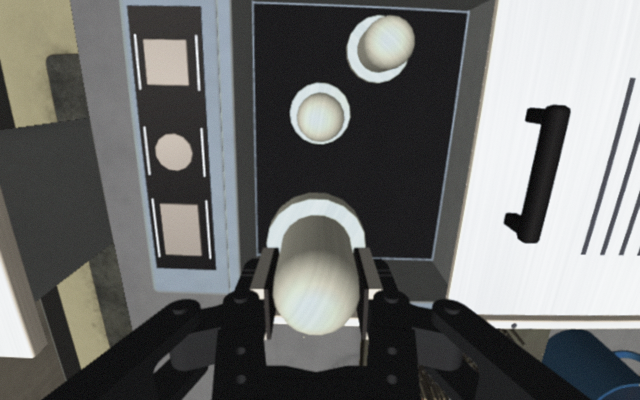

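Two punches stand upright in the well at (380,45) and (320,115); the third is held clear of them. Lowering.

Call:
{"method": "play_rows", "body": {
  "steps": [
    [[-2, 2, 10, 0, 0, 0], [-2, 2, 25, 0, 0, 0], [-2, 2, 45, 0, 0, 0], [-2, 2, 65, 0, 0, 0], [-2, 2, 85, 0, 0, 0], [-2, 2, 105, 0, 0, 0], [-2, 2, 120, 0, 0, 0], [-2, 2, 128, 0, 0, 0], [-2, 2, 132, 0, 0, 0], [-2, 2, 135, 0, 0, 0], [-2, 2, 136, 0, 0, 0], [-2, 2, 136, 0, 0, 0]]
  ]
}}

```text
time: 25.72
tool_pos: [0.5416, 0.1074, 0.0786]
tool_rot: [0.001, 0.707, 0.707, 0.001]
contact_force: [-0.6, -0.3, -2.8]
gripper_width: 0.401
grasp_force: 60.2
```

Call:
{"method": "play_rows", "body": {
  "steps": [
    [[0, 0, 1, 0, 0, 0], [0, 0, 2, 0, 0, 0], [0, 0, 2.5, 0, 0, 0], [0, 0, 2.5, 0, 0, 0], [0, 0, 2.5, 0, 0, 0]]
  ]
}}

```text
time: 26.13
tool_pos: [0.541, 0.1076, 0.0754]
tool_rot: [0.0, 0.707, 0.707, 0.0]
contact_force: [-1.3, 0.1, -1.9]
gripper_width: 0.402
grasp_force: 60.2
```

Call:
{"method": "play_rows", "body": {
  "steps": [
    [[0, 0, 1, 0, 0, 0], [0, 0, 1.5, 0, 0, 0], [0, 0, 1.5, 0, 0, 0], [0, 0, 1.5, 0, 0, 0]]
  ]
}}

```text
time: 26.47
tool_pos: [0.5412, 0.1076, 0.0752]
tool_rot: [-0.0, 0.707, 0.707, 0.0]
contact_force: [-3.6, -0.4, 4.8]
gripper_width: 0.404
grasp_force: 61.0
```

Call:
{"method": "play_rows", "body": {
  "steps": [
    [[0, 0, -0.5, 0, 0, 0], [0, 0, -0.5, 0, 0, 0], [0, 0, -0.5, 0, 0, 0], [0, 0, -0.5, 0, 0, 0]]
  ],
  "claw": 0.3
}}

```text
time: 26.8
tool_pos: [0.5411, 0.1075, 0.0744]
tool_rot: [0.0, 0.707, 0.707, 0.0]
contact_force: [-0.0, -0.3, -0.5]
gripper_width: 0.653
grasp_force: 0.0
```

Call:
{"method": "play_rows", "body": {
  "steps": [
    [[0, 0, -10, 0, 0, 0], [0, 0, -30, 0, 0, 0], [0, 0, -60, 0, 0, 0], [-10, 0, -95, 0, 0, 0], [-30, -5, -130, 0, 0, 0], [-60, -20, -145, 0, 0, 0], [-95, -40, -145, 0, 0, 0], [-130, -60, -145, 0, 0, 0], [-165, -80, -140, 0, 0, 0], [-195, -95, -120, 0, 0, 0], [-215, -100, -90, 0, 0, 0], [-223, -100, -60, 0, 0, 0]]
  ]
}}

```text
time: 27.8
tool_pos: [0.441, -0.1185, 0.1357]
tool_rot: [0.003, 0.708, 0.706, 0.001]
contact_force: [0.7, 0.4, -0.4]
gripper_width: 0.65
grasp_force: 0.0
```

Call:
{"method": "play_rows", "body": {
  "steps": [
    [[0, 0, 5, 0, 0, 0], [0, 0, 8, 0, 0, 0], [0, 0, 8, 0, 0, 0], [0, 0, 8, 0, 0, 0]]
  ],
  "claw": 1
}}

```text
time: 28.13
tool_pos: [0.4424, -0.1152, 0.1284]
tool_rot: [0.001, 0.707, 0.708, 0.001]
contact_force: [0.8, 0.2, 0.4]
gripper_width: 0.997
grasp_force: 0.0
```

```bash
python3 find.py wrist scene
```

```text
[ 0.4424 -0.1152  0.1284] [0.8 0.2 0.4] 0.9971194663615329 28.1333
wrist bench [ 0.4404 -0.1144  0.0531] ext [0.035 0.035 0.036] top 0.0711 
wrist bench [ 0.6873 -0.2134  0.0531] ext [0.034 0.042 0.036] top 0.0711 
scene bench [ 0.6977 -0.2302  0.0574] ext [0.031 0.014 0.044] top 0.0795 
scene bench [ 0.4414 -0.1173  0.0548] ext [0.036 0.031 0.039] top 0.0745
```

Call:
{"method": "play_rows", "body": {
  "steps": [
    [[0, -1, 15, 0, 0, 0], [0, -1, 40, 0, 0, 0], [0, -1, 65, 0, 0, 0], [0, -1, 85, 0, 0, 0], [0, -1, 96, 0, 0, 0], [0, -1, 99, 0, 0, 0], [0, -1, 99, 0, 0, 0]]
  ]
}}

```text
time: 28.82
tool_pos: [0.4402, -0.1153, 0.0275]
tool_rot: [-0.0, 0.707, 0.707, -0.0]
contact_force: [-0.5, -0.3, -0.1]
gripper_width: 1.0
grasp_force: 0.0
```

Call:
{"method": "play_rows", "body": {
  "steps": [
    [[0, 0, 0, 0, 0, 0], [0, 0, 0, 0, 0, 0], [0, 0, 0, 0, 0, 0], [0, 0, 0, 0, 0, 0], [0, 0, 0, 0, 0, 0], [0, 0, 0, 0, 0, 0], [0, 0, 0, 0, 0, 0], [0, 0, 0, 0, 0, 0]]
  ],
  "claw": -1
}}

```text
time: 29.48
tool_pos: [0.4412, -0.116, 0.0286]
tool_rot: [0.001, 0.707, 0.707, 0.001]
contact_force: [0.9, 0.1, 5.4]
gripper_width: 0.402
grasp_force: 60.0
```

Call:
{"method": "play_rows", "body": {
  "steps": [
    [[0, 0, -10, 0, 0, 0], [0, 0, -30, 0, 0, 0], [0, 0, -60, 0, 0, 0], [0, 0, -95, 0, 0, 0], [5, 5, -130, 0, 0, 0], [25, 20, -160, 0, 0, 0], [55, 40, -180, 0, 0, 0], [85, 65, -185, 0, 0, 0], [115, 90, -185, 0, 0, 0], [145, 112, -185, 0, 0, 0], [165, 127, -185, 0, 0, 0], [172, 132, -185, 0, 0, 0]]
  ]
}}

```text
time: 30.48
tool_pos: [0.5723, 0.0594, 0.2111]
tool_rot: [-0.001, 0.706, 0.708, -0.001]
contact_force: [-0.7, -0.7, -3.1]
gripper_width: 0.401
grasp_force: 60.7
```

Call:
{"method": "play_rows", "body": {
  "steps": [
    [[0, 0, 0, 0, 0, 0], [0, 0, 0, 0, 0, 0], [0, 0, 0, 0, 0, 0]]
  ]
}}

```text
time: 30.73
tool_pos: [0.5709, 0.0555, 0.2117]
tool_rot: [-0.0, 0.707, 0.707, -0.001]
contact_force: [0.9, -1.1, -3.1]
gripper_width: 0.401
grasp_force: 60.7
```

```bash
python3 find.py wrist; mv pics/wrist_3*.png pics/w_over4.png
```

```text
[0.5709 0.0555 0.2117] [ 0.9 -1.1 -3.1] 0.40075525300844583 30.7333
wrist well [0.5419 0.1659 0.0963] ext [0.035 0.035 0.04 ] top 0.1164 (np.float64(-0.03), np.float64(0.026))
wrist well [0.5411 0.1083 0.0935] ext [0.034 0.035 0.047] top 0.1168 (np.float64(-0.028), np.float64(-0.03))
```

View pics/w_over4.png

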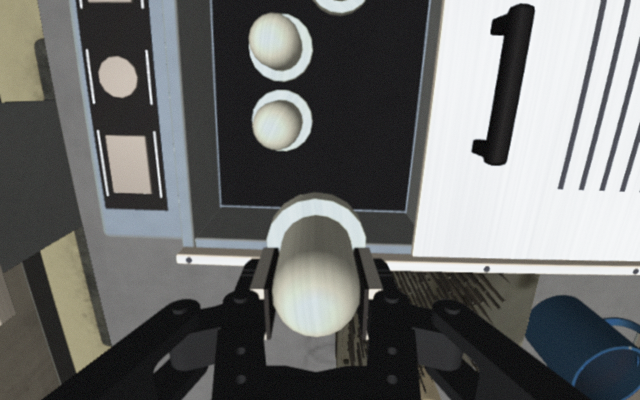

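Third and second punches stand at (278,125),(278,45); held punch is aligned for the free right part. Lowering.

Call:
{"method": "play_rows", "body": {
  "steps": [
    [[2, 2, 10, 0, 0, 0], [2, 2, 25, 0, 0, 0], [2, 2, 45, 0, 0, 0], [2, 2, 65, 0, 0, 0], [2, 2, 85, 0, 0, 0], [2, 2, 105, 0, 0, 0], [2, 2, 120, 0, 0, 0], [2, 2, 128, 0, 0, 0], [2, 2, 132, 0, 0, 0], [2, 2, 135, 0, 0, 0], [2, 2, 136, 0, 0, 0], [2, 2, 136, 0, 0, 0]]
  ]
}}

```text
time: 31.78
tool_pos: [0.5746, 0.0584, 0.0772]
tool_rot: [0.001, 0.707, 0.707, 0.001]
contact_force: [0.9, 0.1, -3.9]
gripper_width: 0.397
grasp_force: 60.8
```

Call:
{"method": "play_rows", "body": {
  "steps": [
    [[0, 0, 1, 0, 0, 0], [0, 0, 2, 0, 0, 0], [0, 0, 2, 0, 0, 0], [0, 0, 2, 0, 0, 0]]
  ]
}}

```text
time: 32.12
tool_pos: [0.5741, 0.0586, 0.0746]
tool_rot: [0.0, 0.707, 0.707, 0.0]
contact_force: [0.3, 0.1, -3.2]
gripper_width: 0.403
grasp_force: 60.8
```

Call:
{"method": "play_rows", "body": {
  "steps": [
    [[0, 0, 1, 0, 0, 0], [0, 0, 1.5, 0, 0, 0], [0, 0, 1.5, 0, 0, 0], [0, 0, 1.5, 0, 0, 0]]
  ]
}}

```text
time: 32.45
tool_pos: [0.5743, 0.0586, 0.0736]
tool_rot: [0.0, 0.707, 0.707, 0.0]
contact_force: [-2.1, 0.3, 3.7]
gripper_width: 0.404
grasp_force: 61.4
```

Call:
{"method": "play_rows", "body": {
  "steps": [
    [[0, 0, -0.5, 0, 0, 0], [0, 0, -0.5, 0, 0, 0], [0, 0, -0.5, 0, 0, 0], [0, 0, -0.5, 0, 0, 0]]
  ],
  "claw": 0.3
}}

```text
time: 32.78
tool_pos: [0.5741, 0.0585, 0.0733]
tool_rot: [0.0, 0.707, 0.707, 0.0]
contact_force: [0.6, -0.3, -0.1]
gripper_width: 0.651
grasp_force: 0.0
```

Call:
{"method": "play_rows", "body": {
  "steps": [
    [[0, 0, -10, 0, 0, 0], [0, 0, -30, 0, 0, 0], [0, 0, -60, 0, 0, 0], [0, 0, -95, 0, 0, 0], [0, 0, -130, 0, 0, 0], [0, 0, -165, 0, 0, 0], [-5, 0, -195, 0, 0, 0], [-10, 0, -215, 0, 0, 0], [-10, 0, -215, 0, 0, 0], [-10, 0, -215, 0, 0, 0]]
  ]
}}

```text
time: 33.62
tool_pos: [0.5747, 0.0484, 0.2907]
tool_rot: [0.001, 0.707, 0.707, 0.001]
contact_force: [0.7, 0.4, -1.0]
gripper_width: 0.649
grasp_force: 0.0
```

Call:
{"method": "play_rows", "body": {
  "steps": [
    [[0, 0, 0, 0, 0, 0], [0, 0, 0, 0, 0, 0], [0, 0, 0, 0, 0, 0], [0, 0, 0, 0, 0, 0]]
  ],
  "claw": -1
}}

```text
time: 33.95
tool_pos: [0.5733, 0.0487, 0.2865]
tool_rot: [-0.001, 0.707, 0.707, -0.001]
contact_force: [1.1, 0.2, -0.3]
gripper_width: 0.083
grasp_force: 0.0
```

```bash
python3 find.py wrist; mv pics/wrist_3[3-6]*.png pics/w_all.png
```

```text
[0.5733 0.0487 0.2865] [ 1.1  0.2 -0.3] 0.08289531024200177 33.95
wrist well [0.5847 0.204  0.0875] ext [0.021 0.007 0.033] top 0.1041 (np.float64(0.009), np.float64(0.065))
wrist well [0.5414 0.1658 0.0986] ext [0.035 0.035 0.037] top 0.1173 (np.float64(-0.03), np.float64(0.026))
wrist well [0.5413 0.1078 0.0937] ext [0.034 0.035 0.046] top 0.1165 (np.float64(-0.028), np.float64(-0.03))
wrist well [0.5735 0.0595 0.0933] ext [0.035 0.034 0.046] top 0.1165 (np.float64(0.005), np.float64(-0.076))
```

View pics/w_all.png

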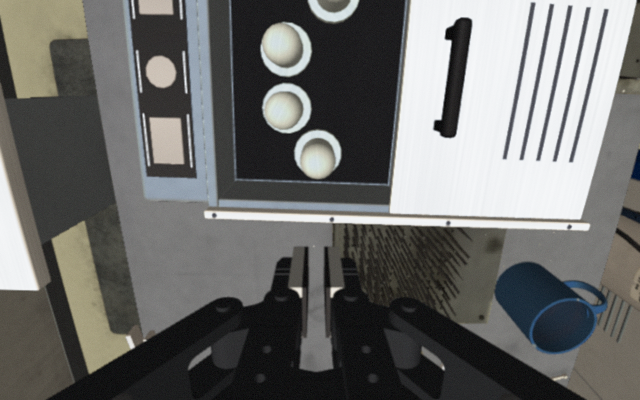

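All four punches stand upright in the well, below the shutter plane. Now go behind the handle (at (455,78) in the picture) and shut it.

Call:
{"method": "play_rows", "body": {
  "steps": [
    [[20, 35, 0, 0, 0, 0], [40, 70, 0, 0, 0, 0], [60, 105, 0, 0, 0, 0], [78, 135, 10, 0, 0, 0], [84, 142, 30, 0, 0, 0], [84, 142, 60, 0, 0, 0], [84, 142, 90, 0, 0, 0], [84, 142, 115, 0, 0, 0], [84, 142, 135, 0, 0, 0], [84, 142, 144, 0, 0, 0], [84, 142, 147, 0, 0, 0], [84, 142, 147, 0, 0, 0]]
  ]
}}

```text
time: 35.0
tool_pos: [0.7157, 0.1325, 0.1406]
tool_rot: [-0.0, 0.707, 0.707, -0.0]
contact_force: [1.3, -0.6, 0.5]
gripper_width: 0.006
grasp_force: 0.0
```

Call:
{"method": "play_rows", "body": {
  "steps": [
    [[0, -8, 0, 0, 0, 0], [1, -16, 0, 0, 0, 0], [1, -26, 0, 0, 0, 0], [1, -40, 0, 0, 0, 0], [2, -54, 0, 0, 0, 0], [3, -68, 0, 0, 0, 0], [3, -82, 0, 0, 0, 0], [4, -96, 0, 0, 0, 0], [4, -110, 0, 0, 0, 0], [5, -124, 0, 0, 0, 0], [5, -138, 0, 0, 0, 0], [6, -152, 0, 0, 0, 0]]
  ]
}}

```text
time: 36.0
tool_pos: [0.5645, 0.1383, 0.1438]
tool_rot: [0.002, 0.707, 0.707, 0.002]
contact_force: [2.1, -2.2, 0.1]
gripper_width: -0.004
grasp_force: 1.3
```

Call:
{"method": "play_rows", "body": {
  "steps": [
    [[0, -8, 0, 0, 0, 0], [0, -15, 0, 0, 0, 0], [1, -21, 0, 0, 0, 0], [1, -26, 0, 0, 0, 0], [1, -28, 0, 0, 0, 0], [1, -28, 0, 0, 0, 0], [1, -28, 0, 0, 0, 0]]
  ]
}}

```text
time: 36.58
tool_pos: [0.5355, 0.1395, 0.1408]
tool_rot: [-0.0, 0.707, 0.707, -0.001]
contact_force: [-0.2, -0.1, 0.0]
gripper_width: -0.0
grasp_force: 0.0
```

Push in small steps until the stop is felt.

Call:
{"method": "play_rows", "body": {
  "steps": [
    [[0, -1, 0, 0, 0, 0], [0, -2, 0, 0, 0, 0], [0, -3, 0, 0, 0, 0], [0, -4, 0, 0, 0, 0], [0, -4, 0, 0, 0, 0], [0, -4, 0, 0, 0, 0]]
  ]
}}

```text
time: 37.08
tool_pos: [0.532, 0.1395, 0.1411]
tool_rot: [0.0, 0.707, 0.707, 0.0]
contact_force: [1.4, 0.6, -0.9]
gripper_width: 0.004
grasp_force: 1.1
```

Call:
{"method": "play_rows", "body": {
  "steps": [
    [[0, -1, 0, 0, 0, 0], [0, -2, 0, 0, 0, 0], [0, -3, 0, 0, 0, 0], [0, -4, 0, 0, 0, 0], [0, -4, 0, 0, 0, 0], [0, -4, 0, 0, 0, 0]]
  ]
}}

```text
time: 37.58
tool_pos: [0.5317, 0.1395, 0.1414]
tool_rot: [0.004, 0.707, 0.707, 0.004]
contact_force: [17.2, 1.2, -11.0]
gripper_width: -0.001
grasp_force: 8.2
```

Call:
{"method": "play_rows", "body": {
  "steps": [
    [[0, 4, 0, 0, 0, 0], [0, 12, 0, 0, 0, 0], [0, 15, -20, 0, 0, 0], [0, 18, -50, 0, 0, 0], [0, 22, -85, 0, 0, 0], [-3, 25, -120, 0, 0, 0], [-6, 27, -155, 0, 0, 0], [-10, 27, -180, 0, 0, 0], [-10, 27, -190, 0, 0, 0], [-10, 27, -190, 0, 0, 0], [-10, 27, -190, 0, 0, 0]]
  ]
}}

```text
time: 38.5
tool_pos: [0.5547, 0.1296, 0.3303]
tool_rot: [-0.001, 0.707, 0.707, -0.001]
contact_force: [-0.2, -0.0, -1.5]
gripper_width: -0.0
grasp_force: 0.0
```

```bash
python3 - <<'E'
from h import *
im,D,C=grab("wrist"); cv2.imwrite("pics/shut.png",im); np.savez("w1.npz",im=im,D=D)
s=manip.state();np.save("w1s.npy",s,allow_pickle=True); print(s["tool_pos"],s["contact_force"])
E
python3 mach.py
```

```text
[0.55418169 0.12957285 0.32877076] [-0.47205215  0.69566584 -0.10668104]
power ((434.84527587890625, 205.04730224609375), (28.674060821533203, 29.346529006958008), 89.28836059570312)
stop ((432.5389709472656, 143.29383850097656), (25.813993453979492, 25.712203979492188), 42.384483337402344)
start ((430.4751892089844, 81.50849151611328), (43.034934997558594, 28.763534545898438), 88.00938415527344)
handle ((511.521484375, 141.4850616455078), (86.36222839355469, 11.430685043334961), 88.04248809814453)
dist 123.61608072609553
yaw -2.0259476327994723
origin [570.57397144 138.39930862] stop rel -138.12174936798786 0.011644804337328602 handle rel -59.12466232565054 0.9961954127376803
```

View pics/shut.png

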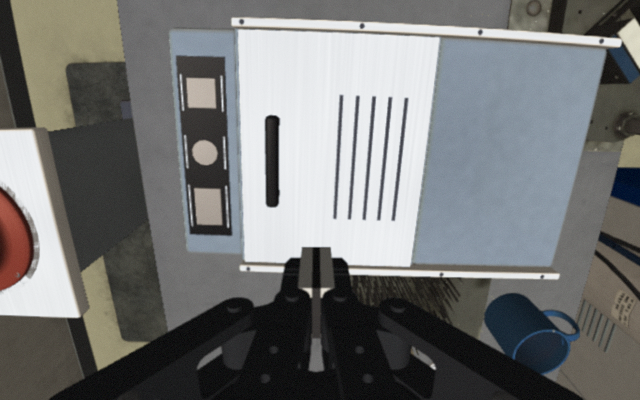

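Shutter is fully shut (handle at −59 mm, gap at the front edge gone). Press start.

Call:
{"method": "play_rows", "body": {
  "steps": [
    [[-15, -35, 0, 0, 0, 0], [-30, -70, 20, 0, 0, 0], [-42, -105, 50, 0, 0, 0], [-48, -124, 85, 0, 0, 0], [-48, -124, 120, 0, 0, 0], [-48, -124, 150, 0, 0, 0], [-48, -124, 175, 0, 0, 0], [-48, -124, 195, 0, 0, 0], [-48, -124, 205, 0, 0, 0], [-48, -124, 208, 0, 0, 0], [-48, -124, 208, 0, 0, 0], [-48, -124, 208, 0, 0, 0]]
  ]
}}

```text
time: 39.55
tool_pos: [0.4314, 0.0816, 0.1239]
tool_rot: [0.0, 0.707, 0.707, 0.0]
contact_force: [-0.3, 0.2, 0.1]
gripper_width: 0.001
grasp_force: 0.0
```

Call:
{"method": "play_rows", "body": {
  "steps": [
    [[0, 0, 4, 0, 0, 0], [0, 0, 8, 0, 0, 0], [0, 0, 9, 0, 0, 0], [0, 0, 10, 0, 0, 0], [0, 0, 10, 0, 0, 0], [0, 0, 10, 0, 0, 0]]
  ]
}}

```text
time: 40.05
tool_pos: [0.4311, 0.0815, 0.1134]
tool_rot: [0.0, 0.707, 0.707, 0.0]
contact_force: [0.1, 0.2, -0.6]
gripper_width: -0.0
grasp_force: 0.0
```

Call:
{"method": "play_rows", "body": {
  "steps": [
    [[0, 0, 1, 0, 0, 0], [0, 0, 2, 0, 0, 0], [0, 0, 3, 0, 0, 0], [0, 0, 4, 0, 0, 0], [0, 0, 4.5, 0, 0, 0], [0, 0, 4.5, 0, 0, 0], [0, 0, 4.5, 0, 0, 0]]
  ]
}}

```text
time: 40.63
tool_pos: [0.4312, 0.0815, 0.1095]
tool_rot: [0.0, 0.707, 0.707, 0.0]
contact_force: [-1.6, -0.1, 6.4]
gripper_width: 0.0
grasp_force: 2.6
```

Call:
{"method": "play_rows", "body": {
  "steps": [
    [[0, 0, 0.3, 0, 0, 0], [0, 0, 0.3, 0, 0, 0], [0, 0, 0.3, 0, 0, 0], [0, 0, -10, 0, 0, 0], [0, 0, -40, 0, 0, 0], [0, 0, -75, 0, 0, 0], [0, 0, -110, 0, 0, 0], [0, 0, -110, 0, 0, 0], [0, 0, -110, 0, 0, 0]]
  ]
}}

```text
time: 41.38
tool_pos: [0.4326, 0.0815, 0.222]
tool_rot: [0.002, 0.707, 0.707, 0.002]
contact_force: [-0.7, 0.5, -0.9]
gripper_width: -0.001
grasp_force: 0.0
```

```bash
python3 - <<'E'
from h import *
s=manip.state(); print(s["tool_pos"],s["contact_force"],s["time"]); print(order.job_done())
E
```

```text
[0.43258157 0.08154302 0.22204014] [-0.73762788  0.52775878 -0.94199718] 41.3833
the job is handed in; nothing more can be done
None
```

I handed the job in at 41 s with every step carried out: power key pressed at about 6 N, all four punches stood upright in the well, shutter shut to within about 1 mm of the stop, and start key pressed at about 6 N; no verdict came back.

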